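Hand over the tea ball on the top dish of the pile

ROBOT

A 6-joint arm with a two-finger parallel gripper is mounted at the origin on a cart in front of the work surface, level with it; the furniture and walls round the work are solid. World frame = base frame: x ahead of the robot, y to its left, z up, the work surface at z = 0. Lengths are in mm, angles in rad, forces in N, time in s.
With the tool pointing down it reaches from about 225 to 725 mm from the base axis. Payload 3.1 kg.
Tool frame: the origin (TCP) lies between the finger pads; the fingertips stand 19 mm ahead of it and the grasp point (between the pads) is the TCP; z points along the fingers, y is the line along which they close (so a half turn about z gives the same grasp; the last joint's range is limited). The gripper opens to 85 mm and grips with 20 to 120 N. Pads are 22 mm wide; open, the fingers measure 114 mm over their backs; the gripper's body (76 mm by 85 mm) begins 54 mm behind the grasp point. The pads swing forward as they close: fully open they stand 13 mm farther back than shut.
Start: joints at [-1.457, 0.048, 0.099, 1.622, 0, 1.443], TCP at [125.697, -509.723, 250.312] pointing down, gripper open.
Joint ranges: [-2.91, 2.91], [-0.99, 1.94], [-1.21, 1.42], [-2.12, 2.29], [-1.49, 1.47], [-3.14, 3.14]. Speed limits (rad/s): [2.79, 2.79, 3.14, 3.14, 3.14, 3.14].

INTERFACE

Orientations are given as a unit quaternion [x, y, z, w].
In Python, from bench import * gives the robot as it stands. The module is installed in compiled form; this text tells all that it offers.
- The arm moves only by the shell command python3 -m jog 'ROWS' [FORCE]. ROWS is JSON, one flat list of numbers, 5 for each row, row after row: the opening, from 0 (shut) to 1 (fully open), then the shift along the tool's x, y, z in units of 5 cm (1.0 is 5 cm), then the turn about the tool's z in units of pi rad (1.0 is pi rad). A call has 1 to 20 rows; each row shifts and turns the commanded pose from where the row before left it, along the tool's axes as they then stand; what a row does not reach is not made up. A row lasts 1/10 s, in which the tool goes at most 50 mm and 8.59 degrees, less where a joint would pass 70% of its speed; a pose out of reach is approached as far as the arm can. A call with a number of a shift or a turn outside -1 to 1 is refused whole. A call with a gripper value outside its range is refused whole. The fingers move at their own pace and stop on an object; FORCE is the grip in N (left out, the last holds). Time passes only in rows, so rows that do not move let the fingers close. It gives the time, the measured TCP pose, the force, the opening and the grip force at its end, in the units of the state.
- sense(): the state, without advancing time (a new reading comes with each control period).
- camera(name): name is "scene" or "top" or "wrist"; returns the picture (480x640x3 uint8, red, green, blue); there is no depth.
- camera_info(name): a dict with "fx", "fy", "cx", "cy" (pixels), "R" (3x3) and "t" (3): a world point X has camera coordinates R X + t; the wrist camera has in their place "mount" (4x4, takes a point from camera to tool coordinates, whose origin is the TCP and whose axes are the flange's). Camera axes: x right, y down, z forward; pixel columns grow to the right and rows downward; lengths in mm; the calibration is good to about 2 mm. A picture is of the moment at which its call begins: read the wrist's pose just before it. camera_info takes no time and is no camera call.
- hand_in(): hands the job in; it is judged then, once.
The state is a dict: "time": time; "qpos": joint angles; "qd": joint speeds; "effort": joint torques, N m; "ee_pos": TCP position; "ee_rot": TCP orientation; "force": force on the tool from outside, world axes, zero at the start; "moment": the same for the moment, N m; "width": opening from 0.0 (shut) to 1.0 (fully open); "finger_force": force on a finger pad.
Only numpy, scipy, OpenCV 4.12 (cv2) and the standard library are available. Lean on these libraries where they do the work, as an engineer would, in place of code of your own. Each camera call takes 0.05 s, during which the arm holds its last target. There are 200 camera calls.

TASK

I am standing at the left end of the worktop and want the tea ball that lies in the top dish of the pile. Take that dish by one ear and lift it straight up clear of the pile before you turn it, so that the dishes do not grind on each other; then turn it a quarter turn so that its free ear points straight left, along the worktop towards me, and finish holding it out like that, still and level, at least 12 cm clear above the worktop. Keep the dish level and the loose ball in the middle of it all the time, and leave the two lower dishes, the mug, the teaspoon and the egg timer where they are.

Things in the scene. Friction and masses are not known exactly. Their poses are not given: they have to be found in the camera images.
- dish_centre (a point): Centre of the top dish, half-way up: round white stoneware, 122 mm across the rim, 22 mm high, 0.14 kg, with two opposite ears. Underside 11 mm below this point, rim 11 mm above. x axis through both ears (towards ear_a), z up. Inside: flat middle 20 mm across, a shallow cone (8.5 degrees) to 68 mm across, then a steeper flange
- dish_top: The same top dish, origin at the centre of its underside. Uppermost of three like dishes nested in a pile, each 9.5 mm above the next, its foot ring (54 mm across) lying loose in the next one's well. At the start its ears point roughly towards and away from the robot (within 25 degrees)
- ear_a (a point): Middle of the top dish's ear on its +x side, 77 mm from the dish's centre, 6.5 mm above dish_centre. Each ear is a flat level tongue, 24 mm wide (across the radius), 7 mm thick, from the rim out to 92 mm from the centre, round-ended; to be pinched across its width from above, firmly (about 40 N). Underside 33 mm above the worktop at the start, nothing below
- ear_b (a point): Middle of the top dish's other ear, the same, on the dish's -x side
- tea_ball: Loose steel tea ball (perforated infuser), a plain ball of 40 mm diameter, 45 g, lying in the middle of the top dish; its origin is its centre. It rolls when the dish is tilted or jerked
- dish_middle: The dish under the top one, of the same shape; its origin is the centre of its underside, its x axis runs through its ears, which at the start stand roughly crosswise to those of the top dish
- dish_bottom: The lowest dish, standing on the worktop, of the same shape; origin at the centre of its underside; its ears stand like those of dish_middle
- left_end (a point): A fixed point on the worktop's top at its left end, where the person stands; its axes are those of the world (y points left, along the worktop). Over the rear half of the worktop, from about 0.6 m ahead of the robot, a wall cupboard hangs 0.49 m above the surface: tall wrists are safe only in front of it
- mug_2: Bystander: blue-grey mug, 82 x 111 x 106 mm, standing on the worktop; origin at the centre of its underside
- teaspoon: Bystander: steel teaspoon, 138 x 28 x 12 mm, lying on the worktop; origin at the centre of its underside
- egg_timer: Bystander: round white egg timer, 61 x 61 x 58 mm, standing on the worktop; origin at the centre of its underside
Not all that is in view belongs to the job. What is shaped like the dish_top but turquoise is not meant.

How it is judged:
By the outcome, as a careful person would: the job done as asked, in the order asked, and still so for the second after the job is handed in, while the arm keeps its last pose, push and grip.
It also fails if it takes over 42 s, if anything falls off the work surface, if the arm or the gripper's body presses on something with over 40 N, if the wrist force passes 120 N, or if a joint passes its speed limit or range.

## Working session

There is one attempt and no reset: what is moved stays moved. The work goes in short steps, Python scripts to look and compute and a shell command to move; the robot and the scene stay as the last step left them, time stands still between calls to the robot, and variables do not carry over. Pictures are saved under pics/ and viewed, at most 10 in all, crops included, and the job is handed in when it is done.

```bash
mkdir -p pics
python3 - <<'E'
from bench import *
import cv2
for n in ("scene","top"):
    cv2.imwrite(f"pics/{n}0.png",camera(n)[:,:,::-1]); print(n,camera_info(n))
print(camera_info("wrist")); print(sense())
E
```

```text
scene {'fx': 616.5147163469144, 'fy': 616.5147163469144, 'cx': 315.4694904076076, 'cy': 234.45450846296882, 'R': array([[-0.82754625, -0.56124753,  0.01297734],
       [-0.29875959,  0.42070761, -0.85659081],
       [ 0.47529981, -0.71274562, -0.51583309]]), 't': array([ 486.97414313,  211.16182372, 1353.23708941])}
top {'fx': 567.0257568534035, 'fy': 567.0257568534035, 'cx': 323.2866746411223, 'cy': 247.43264192677591, 'R': array([[ 0.30599485, -0.95195537,  0.01217074],
       [-0.74205716, -0.24649533, -0.62337085],
       [ 0.59642126,  0.18171688, -0.7818316 ]]), 't': array([-106.77709984,  441.22570369, 1242.36410694])}
{'fx': 412.1119579843774, 'fy': 412.1119579843774, 'cx': 315.29147101269973, 'cy': 246.1049945977187, 'mount': array([[ 1.20670596e-04, -9.51305693e-01, -3.08249028e-01,
         7.95600950e+01],
       [ 9.99999844e-01,  2.82799234e-04, -4.81292497e-04,
         3.37112487e-01],
       [ 5.45028881e-04, -3.08248922e-01,  9.51305579e-01,
        -1.22324620e+02],
       [ 0.00000000e+00,  0.00000000e+00,  0.00000000e+00,
         1.00000000e+00]])}
{'time': 0.1, 'qpos': array([-1.45677703e+00,  4.86802954e-02,  9.77524454e-02,  1.62200656e+00,
       -2.32079228e-05,  1.44298909e+00]), 'qd': array([ 0.00022601, -0.00060655,  0.00345713, -0.00106051,  0.00082495,
        0.00094368]), 'effort': array([ 2.69298129e-03, -3.39850616e+01,  3.20935643e+01,  1.58021558e-02,
       -1.92335790e-06,  3.03665189e-06]), 'ee_pos': array([ 125.64341336, -509.21367203,  249.2312659 ]), 'ee_rot': array([ 9.92698324e-01,  1.20618802e-01, -4.23380305e-06, -1.06909530e-03]), 'force': array([-0.25924048,  0.41637006,  0.32299541]), 'moment': array([-0.00119527, -0.02150598,  0.02455921]), 'finger_force': 0.0, 'width': 0.9987447452689836}
```

View pics/top0.png

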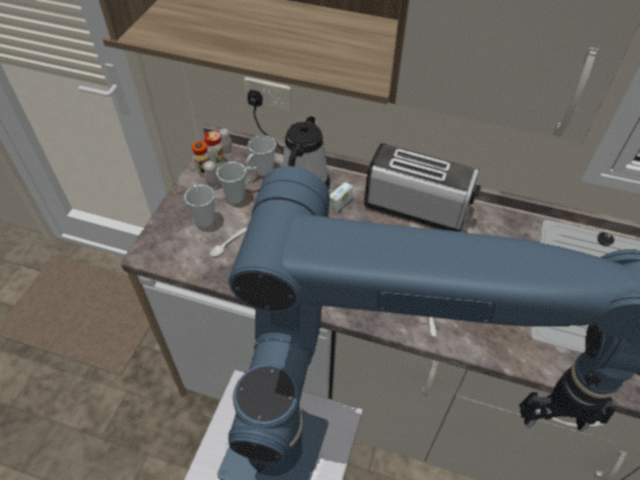

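View pics/scene0.png

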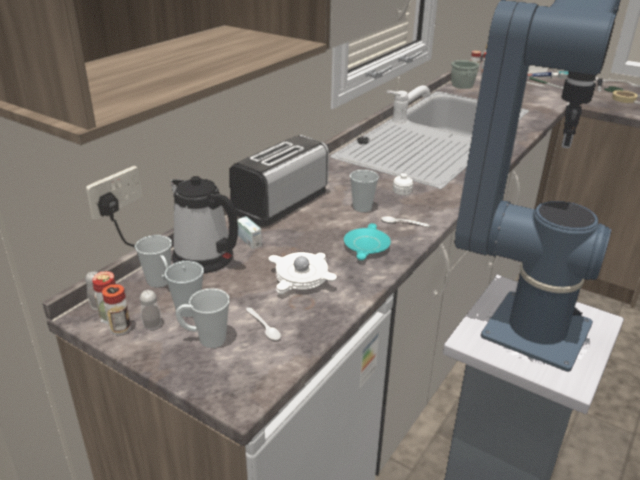

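Candidates: white pile with ball at scene (302,268) (wanted); turquoise dish at (367,242) (decoy); egg timer at (403,184) (white and round, not a dish). The top view is hidden by the arm. I'm choosing the white pile and checking it in a close crop.

```bash
cat > h.py <<'E'
from bench import *
import numpy as np, cv2
from scipy.spatial.transform import Rotation as Ro
def ray(name,u,v,z,st=None):
    c=camera_info(name); d=np.array([(u-c["cx"])/c["fx"],(v-c["cy"])/c["fy"],1])
    if name=="wrist":
        M=c["mount"]; st=st or sense(); R=Ro.from_quat(st["ee_rot"]).as_matrix()
        o=R@M[:3,3]+st["ee_pos"]; d=R@M[:3,:3]@d
    else:
        o=-c["R"].T@c["t"]; d=c["R"].T@d
    return o+d*(z-o[2])/d[2]
def proj(name,X,st=None):
    c=camera_info(name)
    if name=="wrist":
        M=c["mount"]; R=Ro.from_quat(st["ee_rot"]).as_matrix()
        p=M[:3,:3].T@(R.T@(np.array(X)-st["ee_pos"])-M[:3,3])
    else: p=c["R"]@np.array(X)+c["t"]
    return np.array([c["fx"]*p[0]/p[2]+c["cx"],c["fy"]*p[1]/p[2]+c["cy"]])
E
python3 - <<'E'
from h import *
im=cv2.imread("pics/scene0.png")[235:310,255:355]
cv2.imwrite("pics/crop1.png",cv2.resize(im,None,fx=8,fy=8,interpolation=cv2.INTER_CUBIC))
print(ray("scene",302,264,45))
for p in [(272,259),(331,275),(285,287),(319,256)]: print(p,ray("scene",*p,36),ray("scene",*p,27))
st=sense();print(Ro.from_quat(st["ee_rot"]).as_matrix().round(3))
E
```

```text
[534.47547078 138.45440175  45.        ]
(272, 259) [615.29912906 152.0492478   36.        ] [623.82372242 141.32438796  27.        ]
(331, 275) [459.00800187 126.03483741  36.        ] [465.85125023 115.03012035  27.        ]
(285, 287) [519.34882992 227.70180009  36.        ] [526.84121142 217.79079349  27.        ]
(319, 256) [528.29707439  73.89194049  36.        ] [535.8857191   62.32628181  27.        ]
[[ 0.971  0.239 -0.   ]
 [ 0.239 -0.971  0.002]
 [ 0.    -0.002 -1.   ]]
```

View pics/crop1.png

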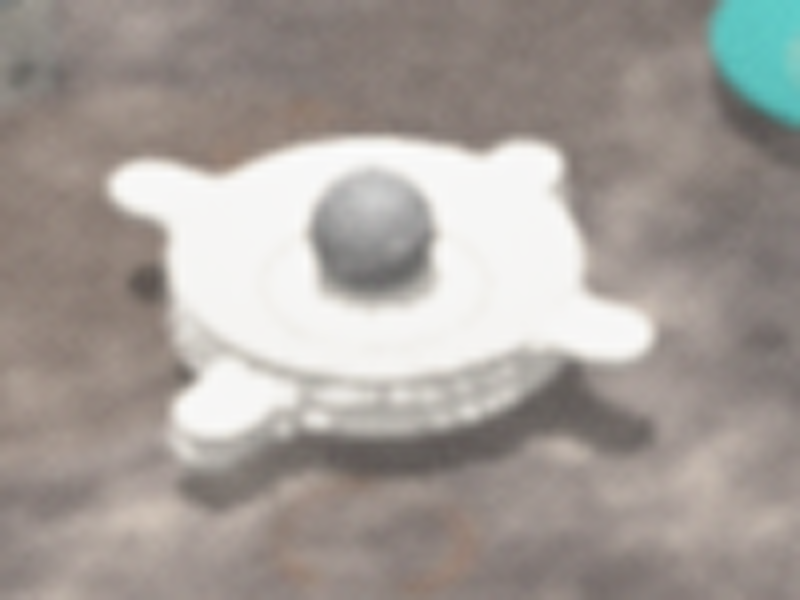

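The crop shows the top dish with the ball at scene (301.5,263.5). Its ears are at (273,258) far and (332,276) near, and the lower ears stand crosswise at (284,285) and (321,255). That puts the dish centre near (536,138) with an ear axis of about 10°, which fits the stated ±25°. I'll grip the near ear. The wrist yaw has to be about 190° to stay in joint range, so I turn first.

```bash
python3 -m jog '[1,0,0,0,-0.0475,1,0,0,0,-0.0475,1,0,0,0,-0.0475,1,0,0,0,-0.0475,1,0,0,0,-0.0475,1,0,0,0,-0.0475,1,0,0,0,-0.0475,1,0,0,0,-0.0475,1,0,0,0,-0.0475,1,0,0,0,-0.0475,1,0,0,0,-0.0475,1,0,0,0,-0.0475,1,0,0,0,-0.0475,1,0,0,0,-0.0475,1,0,0,0,-0.0475,1,0,0,0,-0.0475,1,0,0,0,-0.0475,1,0,0,0,-0.0475,1,0,0,0,-0.0475,1,0,0,0,-0.0475]'
python3 - <<'E'
from h import *
s=sense();R=Ro.from_quat(s["ee_rot"]).as_matrix();print(s["qpos"],R.round(3))
print(R.T@(np.array([440,122,220])-s["ee_pos"])/50)
E
```

```text
time: 2.1
ee_pos: [125.6, -509.4, 249.6]
ee_rot: [-0.045, 0.999, 0.001, -0.0]
force: [-1.0, 0.0, -0.2]
width: 1.003
finger_force: 0.0
[-1.45683405e+00  4.84365955e-02  9.82163185e-02  1.62200387e+00
 -1.55221365e-05 -1.54766207e+00] [[-0.996 -0.091 -0.   ]
 [-0.091  0.996  0.001]
 [ 0.     0.001 -1.   ]]
[-7.40677723 12.00447498  0.60858557]
```

```bash
python3 -m jog '[1,-0.2,0.3,0.03,0,1,-0.37,0.6,0.03,0,1,-0.37,0.6,0.03,0,1,-0.37,0.6,0.03,0,1,-0.37,0.6,0.03,0,1,-0.37,0.6,0.03,0,1,-0.37,0.6,0.03,0,1,-0.37,0.6,0.03,0,1,-0.37,0.6,0.03,0,1,-0.37,0.6,0.03,0,1,-0.37,0.6,0.03,0,1,-0.37,0.6,0.03,0,1,-0.37,0.6,0.03,0,1,-0.37,0.6,0.03,0,1,-0.37,0.6,0.03,0,1,-0.37,0.6,0.03,0,1,-0.37,0.6,0.03,0,1,-0.37,0.6,0.03,0,1,-0.37,0.6,0.03,0,1,-0.5,0.8,0.03,0]'; python3 -m jog '[1,0,0,0,0,1,0,0,0,0]'
python3 - <<'E'
from h import *
s=sense();print(s["ee_pos"],s["ee_rot"],s["qpos"])
im=camera("wrist")[:,:,::-1];cv2.imwrite("pics/w1.png",im)
E
```

```text
time: 4.1
ee_pos: [442.0, 115.2, 219.9]
ee_rot: [-0.042, 0.999, -0.0, -0.0]
force: [1.3, -0.0, 1.5]
width: 1.003
finger_force: 0.0
time: 4.3
ee_pos: [441.5, 114.9, 219.3]
ee_rot: [-0.044, 0.999, -0.0, -0.001]
force: [-0.3, 0.4, 0.5]
width: 0.995
finger_force: 0.0
[441.47508304 114.93896247 219.32653958] [-4.36242223e-02  9.99047096e-01 -3.38422347e-04 -1.30876835e-03] [ 1.07851498e-01 -1.33339231e-01 -1.37760709e-01  1.56903042e+00
 -5.07483884e-04  2.05759501e-02]
```

View pics/w1.png

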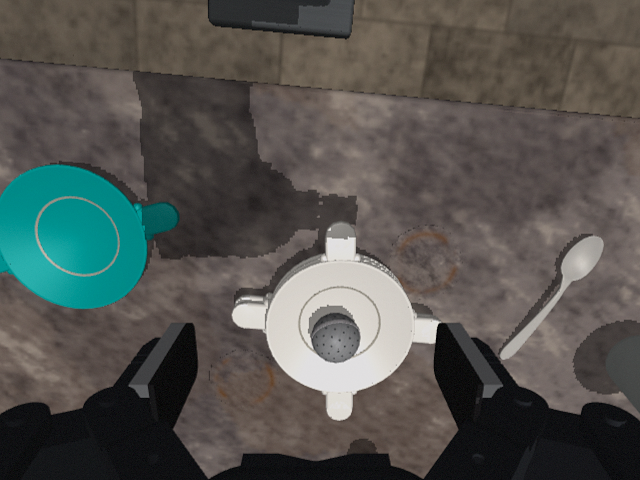

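Wrist view: the near ear spans rows 223–260 at column 341, the far ear's tip is at about (340,419), the rim circle is centred near (340,323), and the ball is at (336,336).

Run:
```python
from h import *
s=sense()
im=cv2.imread("pics/w1.png");cv2.imwrite("pics/w1c.png",cv2.resize(im[205:430,220:460],None,fx=2.6,fy=2.6,interpolation=cv2.INTER_CUBIC))
for n,p,z in [("near tip",(341,223),40),("far tip",(340,419.5),40),("rimL",(266,324),41),("rimR",(415,324),41),("rimbot",(340,392),41),("ball",(336,336),45)]: print(n,ray("wrist",*p,z,s).round(1))
```

```text
near tip [440.5 133.4  40. ]
far tip [620.3 151.4  40. ]
rimL [530.2  81.1  41. ]
rimR [519.8 202.5  41. ]
rimbot [590.6 148.3  41. ]
ball [534.1 138.9  45. ]
```

View pics/w1c.png

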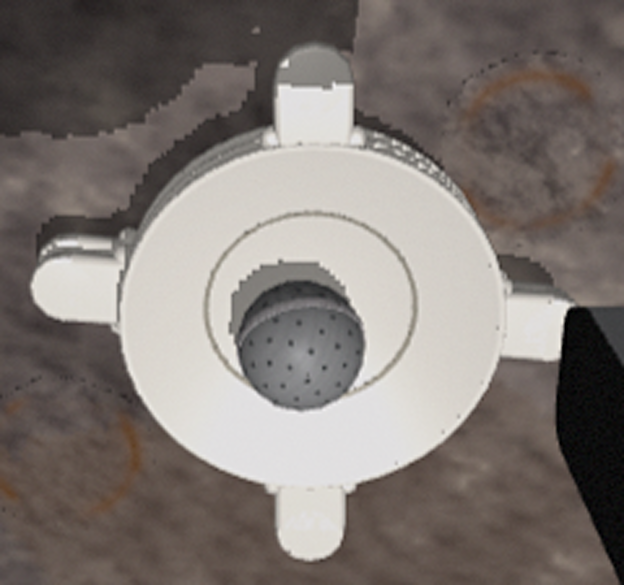

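The axis is about 6°, the tip-to-tip distance measures 181 (given 184), and the ear middle is near (455,134.5). I'll centre over it and drop to about z=100.

```bash
python3 -m jog '[0.8,-0.08,0.09,0,-0.0055,0.8,-0.08,0.09,0,0,0.7,-0.08,0.09,0,0,0.65,-0.08,0.1,0,0,0.65,0,0,0.4,0,0.65,0,0,0.4,0,0.65,0,0,0.4,0,0.65,0,0,0.4,0,0.65,0,0,0.4,0,0.65,0,0,0.3,0,0.65,0,0,0,0,0.65,0,0,0,0]'
python3 - <<'E'
from h import *
s=sense();print(s["ee_pos"],2*np.degrees(np.arctan2(s["ee_rot"][1],s["ee_rot"][0])))
im=camera("wrist")[:,:,::-1];cv2.imwrite("pics/w2.png",im)
print(proj("wrist",[*s["ee_pos"][:2],40],s), proj("scene",[440,133,38]), proj("scene",[620,151.5,38]))
E
```

```text
time: 5.55
ee_pos: [456.2, 134.3, 105.4]
ee_rot: [-0.051, 0.999, 0.0, -0.0]
force: [0.0, 0.5, 0.1]
width: 0.65
finger_force: 0.0
[456.15051129 134.29626897 105.44354558] 185.836131802649
[315.58906657 280.263451  ] [336.20530952 278.35701795] [270.60359461 257.61633477]
```

View pics/w2.png

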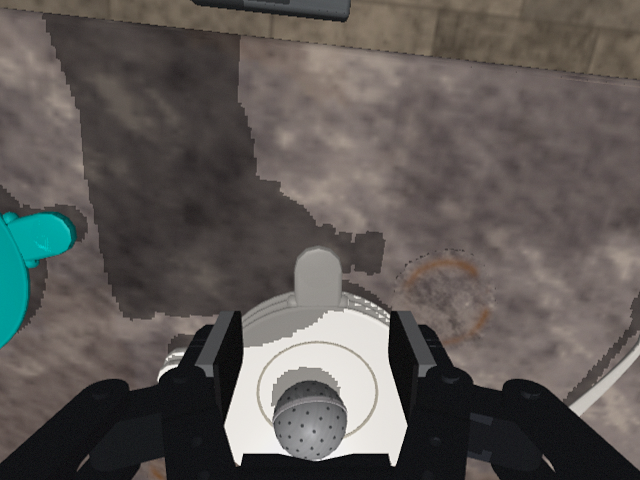

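The ear is now seen close: tip at (318.5,247), centreline at column 318, well ring centred near (317,391), ball at (310,420).

Run:
```python
from h import *
s=sense();R=Ro.from_quat(s["ee_rot"]).as_matrix()
for p,z in [((318.5,247),40),((318.5,290),40),((317,391),33),((310,420),45)]:
    X=ray("wrist",*p,z,s);print(X.round(1),(R.T@(X-s["ee_pos"])).round(1))
```

```text
[439.8 134.1  40. ] [17.   1.4 66.2]
[462.2 136.4  40. ] [-5.6  1.5 66.2]
[527.1 142.4  33. ] [-70.7   0.8  73.3]
[536.9 139.6  45. ] [-80.2  -3.   61.3]
```

```bash
python3 -m jog '[0.65,0,0.024,0.1,0,0.65,0,0,0.2,0,0.6,0,0,0.2,0,0.55,0,0,0.2,0,0.5,0,0,0.2,0,0.5,0,0,0.2,0,0.5,0,0,0.15,0,0.5,0,0,0.1,0,0.47,0,0,0.03,0,0.44,0,0,0,0,0.41,0,0,0,0,0.38,0,0,0,0,0.36,0,0,0,0,0.34,0,0,0,0]' 45
python3 - <<'E'
from h import *
s=sense();print(s["ee_pos"],s["width"])
cv2.imwrite("pics/w3.png",camera("wrist")[:,:,::-1])
E
```

```text
time: 7.0
ee_pos: [456.3, 135.5, 36.6]
ee_rot: [-0.051, 0.999, 0.0, 0.0]
force: [0.7, -0.9, 0.3]
width: 0.341
finger_force: 0.0
[456.26267075 135.48370767  36.62331337] 0.34094622840377703
```

View pics/w3.png

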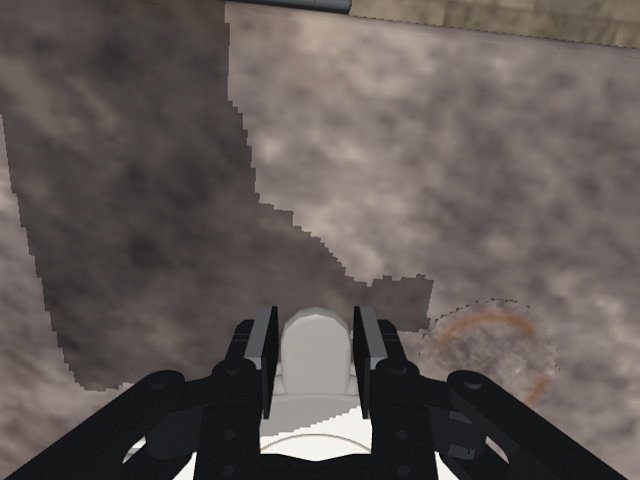

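The ear, columns 281–351, sits centred between the pads at columns 275 and 357. Closing now.

```bash
python3 -m jog '[0.32,0,0,0,0,0.3,0,0,0,0,0.28,0,0,0,0,0.26,0,0,0,0,0.2,0,0,0,0,0.1,0,0,0,0,0.1,0,0,0,0,0,0,0,0,0,0,0,0,0,0,0,0,0,0,0]' 45
```

```text
time: 8.05
ee_pos: [456.0, 135.4, 36.3]
ee_rot: [-0.051, 0.999, 0.0, -0.0]
force: [-0.4, -0.0, 1.1]
width: 0.266
finger_force: 44.0
```

```bash
python3 -m jog '[0,0,0,-0.01,0,0,0,0,-0.02,0,0,0,0,-0.04,0,0,0,0,-0.06,0,0,0,0,-0.08,0,0,0,0,-0.1,0,0,0,0,-0.12,0,0,0,0,-0.12,0,0,0,0,-0.12,0,0,0,0,-0.12,0,0,0,0,-0.12,0,0,0,0,-0.12,0,0,0,0,-0.12,0,0,0,0,-0.12,0,0,0,0,-0.12,0,0,0,0,-0.1,0,0,0,0,-0.08,0,0,0,0,-0.06,0,0,0,0,-0.03,0,0,0,0,-0.01,0]'
python3 - <<'E'
from h import *
s=sense();print(s["ee_pos"],s["force"],s["moment"])
a=camera("wrist")[:,:,::-1];b=camera("scene")[:,:,::-1]
cv2.imwrite("pics/l1.png",np.hstack([a[240:,120:520],cv2.resize(b[200:320,230:390],None,fx=2,fy=2)[:,:400][:240]] ) if 0 else np.hstack([a[240:,120:520],cv2.resize(b[180:300,240:400],(400,240))[:,:400]]))
E
```

```text
time: 10.05
ee_pos: [456.0, 135.5, 119.9]
ee_rot: [-0.051, 0.999, -0.0, 0.0]
force: [0.4, -0.0, -1.8]
width: 0.273
finger_force: 44.1
[456.04755585 135.45687781 119.90815934] [ 0.39053126 -0.02268249 -1.79443125] [-0.05427124  0.069784    0.01538119]
```

View pics/l1.png

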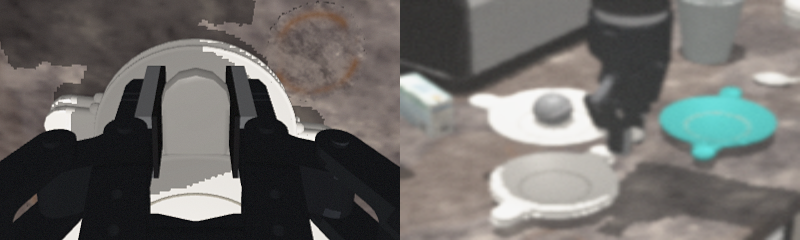

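The dish is up with the ball in it (2 Hz-free, force −1.8 N, which matches dish plus ball), and the two lower dishes stayed put. I'll lift the rest of the way straight up and check the kettle's distance from the sweep.

```bash
python3 -m jog '[0,0,0,-0.02,0,0,0,0,-0.04,0,0,0,0,-0.07,0,0,0,0,-0.1,0,0,0,0,-0.12,0,0,0,0,-0.12,0,0,0,0,-0.12,0,0,0,0,-0.12,0,0,0,0,-0.12,0,0,0,0,-0.12,0,0,0,0,-0.1,0,0,0,0,-0.07,0,0,0,0,-0.04,0,0,0,0,-0.02,0]'
python3 - <<'E'
from h import *
print("kettle",ray("scene",205,265,0),ray("scene",232,255,0),"mugs",ray("scene",212,342,0),ray("scene",185,303,0),"mug tops",ray("scene",210,295,108),ray("scene",185,268,108))
E
```

```text
time: 11.55
ee_pos: [456.1, 135.5, 179.0]
ee_rot: [-0.051, 0.999, 0.0, 0.0]
force: [-0.5, 0.1, -2.3]
width: 0.267
finger_force: 44.1
kettle [770.48907682 228.5423753    0.        ] [745.41888858 153.99178416   0.        ] mugs [ 5.57737065e+02  4.36244533e+02 -1.13686838e-13] [700.31713862 371.09296101   0.        ] mug tops [568.89657874 418.36442474 108.        ] [680.8160602  376.41327393 108.        ]
```

```bash
python3 -m jog '[0,0,0,0,-0.001,0,0,0,0,-0.002,0,0,0,0,-0.003,0,0,0,0,-0.004,0,0,0,0,-0.005,0,0,0,0,-0.006,0,0,0,0,-0.007,0,0,0,0,-0.008,0,0,0,0,-0.009,0,0,0,0,-0.01,0,0,0,0,-0.011,0,0,0,0,-0.011,0,0,0,0,-0.011,0,0,0,0,-0.011,0,0,0,0,-0.011,0,0,0,0,-0.011,0,0,0,0,-0.011,0,0,0,0,-0.011,0,0,0,0,-0.011,0,0,0,0,-0.011]'; python3 -m jog '[0,0,0,0,-0.011,0,0,0,0,-0.011,0,0,0,0,-0.011,0,0,0,0,-0.011,0,0,0,0,-0.011,0,0,0,0,-0.011,0,0,0,0,-0.011,0,0,0,0,-0.011,0,0,0,0,-0.011,0,0,0,0,-0.011,0,0,0,0,-0.011,0,0,0,0,-0.011,0,0,0,0,-0.011,0,0,0,0,-0.011,0,0,0,0,-0.011,0,0,0,0,-0.011,0,0,0,0,-0.011,0,0,0,0,-0.011,0,0,0,0,-0.011,0,0,0,0,-0.011]'; python3 -m jog '[0,0,0,0,-0.011,0,0,0,0,-0.011,0,0,0,0,-0.01,0,0,0,0,-0.01,0,0,0,0,-0.009,0,0,0,0,-0.008,0,0,0,0,-0.007,0,0,0,0,-0.006,0,0,0,0,-0.005,0,0,0,0,-0.003,0,0,0,0,-0.001,0,0,0,0,0,0,0,0,0,0,0,0,0,0,0,0,0,0,0,0]'
python3 - <<'E'
from h import *
s=sense();print(s["ee_pos"],np.degrees(2*np.arctan2(s["ee_rot"][1],s["ee_rot"][0])),s["qpos"])
a=camera("top")[:,:,::-1];b=camera("scene")[:,:,::-1];cv2.imwrite("pics/t2.png",a);cv2.imwrite("pics/s2.png",b)
c=cv2.resize(b[150:310,200:400],(750,600),interpolation=cv2.INTER_CUBIC);cv2.imwrite("pics/s2c.png",c)
E
```

```text
time: 13.55
ee_pos: [456.1, 135.4, 178.9]
ee_rot: [-0.306, 0.952, -0.0, 0.0]
force: [0.2, 0.4, -1.7]
width: 0.264
finger_force: 44.1
time: 15.55
ee_pos: [456.1, 135.4, 178.9]
ee_rot: [-0.611, 0.792, -0.0, 0.0]
force: [0.0, -0.8, -1.9]
width: 0.27
finger_force: 44.1
time: 17.05
ee_pos: [456.0, 135.4, 178.8]
ee_rot: [-0.705, 0.709, -0.0, 0.0]
force: [-0.7, -0.2, -1.7]
width: 0.272
finger_force: 44.1
[456.04270596 135.44453229 178.81649437] 269.7245614877673 [ 1.47618987e-01 -8.49005473e-02 -1.73717039e-01  1.48194740e+00
 -1.64615349e-05 -1.41837003e+00]
```

View pics/s2c.png

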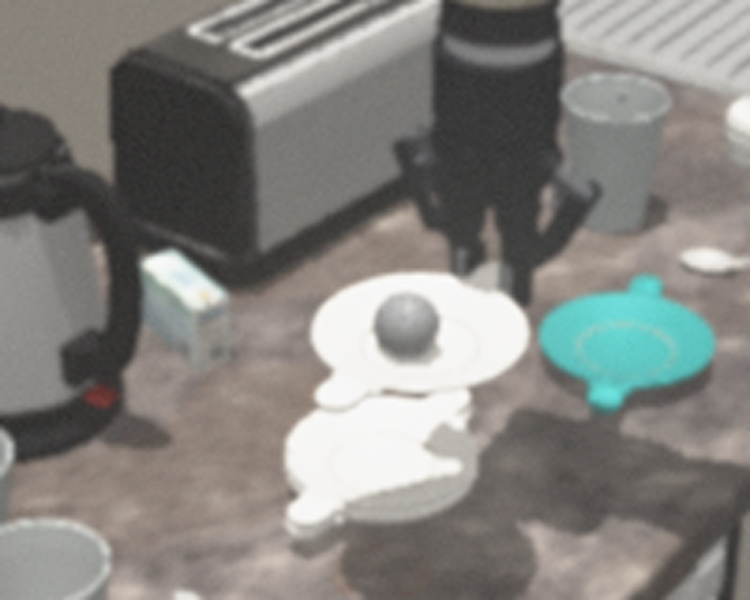

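The dish is held with its free ear towards the left end, at crop (330,395), and the ball is slightly left of the ring's middle, at (407,325) against (420,340). I'll check level and direction by projection.

Run:
```python
from h import *
tcp=np.array([456.0,135.4,178.8]); c0=tcp+[0,75,-6.5]
crop=lambda p:((p-[200,150])*3.75).round(0)
for tilt in (-4,0,4):
  for yaw in (0,5):
    # tilt>0: free ear down
    R=Ro.from_euler("z",90+yaw,degrees=True)*Ro.from_euler("y",tilt,degrees=True)
    f=lambda p:crop(proj("scene",tcp+R.apply(np.array(p)-[-75,0,6.5])))
    t=np.linspace(0,2*np.pi,181); rim=np.array([f([61*np.cos(a),61*np.sin(a),11]) for a in t])
    print(tilt,yaw,"tip",f([92,0,8]),"rim L/R",rim[rim[:,0].argmin()],rim[rim[:,0].argmax()],"top/bot",rim[:,1].min(),rim[:,1].max(),"ball",f([0,0,16]))
```

```text
-4 0 tip [327. 386.] rim L/R [316. 315.] [529. 332.] top/bot 272.0 372.0 ball [423. 312.]
-4 5 tip [350. 394.] rim L/R [326. 316.] [539. 335.] top/bot 275.0 375.0 ball [433. 315.]
0 0 tip [327. 404.] rim L/R [316. 325.] [529. 335.] top/bot 275.0 386.0 ball [422. 320.]
0 5 tip [349. 412.] rim L/R [325. 331.] [539. 337.] top/bot 278.0 389.0 ball [432. 324.]
4 0 tip [328. 422.] rim L/R [316. 336.] [528. 342.] top/bot 277.0 399.0 ball [422. 329.]
4 5 tip [350. 430.] rim L/R [325. 342.] [538. 347.] top/bot 280.0 403.0 ball [432. 332.]
```

Run:
```python
from h import *
p=proj("top",[456,210,178]);print(p)
u,v=p.astype(int);a=cv2.imread("pics/t2.png")[max(0,v-60):v+60,max(0,u-80):u+80];print(max(0,u-80),max(0,v-60))
b=cv2.imread("pics/s2.png")
cv2.imwrite("pics/f.png",np.vstack([cv2.resize(a,(400,300)),cv2.resize(b[205:265,275:355],(400,300),interpolation=cv2.INTER_CUBIC)]))
```

```text
[257.09372286 223.41027181]
177 163
```

View pics/f.png

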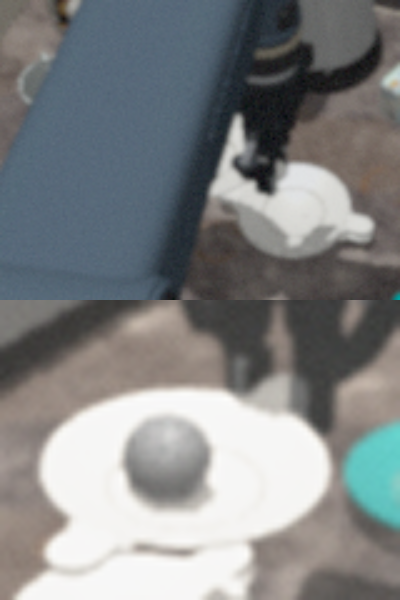

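The dish is level to about 1°, its underside is about 16 cm up, and the free ear points left to within about 1°. The ball rests in the middle flat and the lower dishes are where they were. Handing in.

```bash
python3 -c "
from bench import *
s=sense();print(s['time'],abs(s['qd']).max());print(hand_in())"
```

```text
17.15 0.0011031374704686182
the job is handed in; nothing more can be done
None
```

I lifted the top dish straight up by one ear, turned it so its free ear points left, and handed the job in at 17 s; it is held level about 16 cm above the worktop, with the ball about 8 mm off centre in the camera image and the two lower dishes unmoved (I didn't re-measure the mug, teaspoon or egg timer, but the arm never went near them).

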